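# Change the sample carriers in a slotted light tunnel

### The job

Change over the light tunnel: first turn the sunken dial fully down to its stop at the red mark, then bring the carrier with the orange handle out of the tunnel through its mouth and stand it upright in the middle of the grey tray. With the dial still down, slide every carrier with a blue handle in through the mouth and along under the amber roof until it stands wholly past the entry lane, and last of all turn the dial up so that its pointer is at the green mark.

Things in the scene. Friction and masses are not known exactly. Their poses are not given: they have to be found in the camera images.
- hood: light tunnel, fixed (place and yaw vary): white channel along y, 34 mm high, amber roof 6 mm thick over 28 mm clear height, no floor: carriers stand on the bench. Origin at bench level; x away from the robot, y left, z up. Inside x -41 to 41, y -136 to 94 mm. Roof slot 30 mm wide for the handles: from the mouth along +x at y = -103 to x = 0, then along +y at x = 0 to y = 85 mm
- mouth (a point): middle of the opening (66 mm wide, 28 high) of the entry lane in the tunnel's front face, at hood x = -47, y = -103 mm, bench level; axes as the hood's. The entry lane is hood y -136 to -70 mm, with walls at its back and right; it leads into the lamp zone on its left. Behind the tunnel a lamp housing 37 mm high reaches x = 85 mm
- lamp_zone (a point): middle of the lamp zone (hood x = 0, y = 12 mm), at bench level; axes as the hood's. The zone runs from hood y = -70 to 94 mm, is closed at the front, back and left end, and takes three carriers side by side (164 mm for 3 x 50). A carrier is wholly past the entry lane when its centre is at hood y = -45 mm or more
- well (a point): centre of the floor of the dial's well, axes as the hood's. The well is round, 79 mm across and 30 mm deep, in the top of the grey control box (100 x 100 x 42 mm, at the tunnel's left end, centre at hood x = 0, y = 150 mm; well floor 12 mm, rim 42 mm above the bench)
- dial_grip (a point): on the dial's axis, 9 mm below its top, z up. The dial is an upright black bar 38 mm long and 12 mm wide, 3 to 27 mm above the well floor; a white line on top marks its pointer end. The bar's direction (pointer) from above is 0.65 rad minus the joint value, counter-clockwise from the hood's x
- dial (a joint): dial angle in rad, growing clockwise from above: 0 = fully down at its stop, pointer at the red mark on the rim; 1.30 = pointer at the green mark; upper stop 2.0. It stays where it is left; friction 0.04 N m
- tray_in (a point): centre of the inner floor of a shallow grey open tray, 110 x 110 mm outside, 14 mm high, walls 4 mm, fixed, floor 4 mm above the bench; z up, x and y along its sides
- spent_mid (a point): finished carrier with an orange handle, standing in the lamp zone of the tunnel at the start: plate 70 (x) x 50 (y) x 20 mm with a square handle 16 x 16 mm standing at its centre, top 92 mm above the underside; 0.18 kg. Site: on the handle's axis, 46 mm above the underside, z up. Grip the handle 9 to 44 mm above the point
- blue_a_mid (a point): waiting carrier with a blue handle (two or three are present; absent: None), standing on the bench in front of the tunnel: plate 70 (x) x 50 (y) x 20 mm with a square handle 16 x 16 mm standing at its centre, top 92 mm above the underside; 0.18 kg. Site: on the handle's axis, 46 mm above the underside, z up. Grip the handle 9 to 44 mm above the point
- blue_b_mid (a point): waiting carrier with a blue handle (two or three are present; absent: None), standing on the bench in front of the tunnel: plate 70 (x) x 50 (y) x 20 mm with a square handle 16 x 16 mm standing at its centre, top 92 mm above the underside; 0.18 kg. Site: on the handle's axis, 46 mm above the underside, z up. Grip the handle 9 to 44 mm above the point
- blue_c_mid (a point): waiting carrier with a blue handle (two or three are present; absent: None), standing on the bench in front of the tunnel: plate 70 (x) x 50 (y) x 20 mm with a square handle 16 x 16 mm standing at its centre, top 92 mm above the underside; 0.18 kg. Site: on the handle's axis, 46 mm above the underside, z up. Grip the handle 9 to 44 mm above the point
Mind the look-alikes: they are no part of the job. Leave any purple look-alike of the part that bears blue_c_mid alone.

How it is judged:
By the outcome, as a careful person would: the job done as asked, in the order asked, and still so for the second after the job is handed in, with the robot touching nothing.
Of blue_a, blue_b, blue_c only 2 to 3 are there at a start; the rules pass over those that are not, and their reading is None.
At some moment in a run one of blue_a, blue_b, blue_c may be knocked a few centimetres aside while the robot is not near it.
Once in a run the grip may slacken for a moment while it holds something.
It also fails if it takes over 210 s, if anything falls off the work surface, if the arm or the gripper's body presses on something with over 40 N, if the wrist force passes 120 N, or if a joint passes its speed limit or range.

### The arm

A 6-joint arm with a two-finger parallel gripper is mounted at the origin on a cart in front of the work surface, level with it; the furniture and walls round the work are solid. World frame = base frame: x ahead of the robot, y to its left, z up, the work surface at z = 0. Lengths are in mm, angles in rad, forces in N, time in s.
With the tool pointing down it reaches from about 375 to 750 mm from the base axis. Payload 9 kg.
Tool frame: the origin (TCP) lies at the very end of the fingers, on their centre line; the grasp point (between the pads) lies 19 mm behind it (env.hold_point_z is the distance from the TCP to the grasp point, in mm); z points along the fingers, y is the direction in which the jaws open and shut (so a half turn about z gives the same grasp; the last joint's range is limited). The gripper opens to 85 mm and grips with 20 to 120 N. Pads are 22 mm wide; open, the fingers measure 114 mm over their backs; the gripper's body (76 mm by 85 mm) begins 54 mm behind the grasp point. The pads swing forward as they close: fully open they stand 13 mm farther back than shut.
Start: joints at [1.087, 0.104, 0.097, 1.564, 0, 1.353], TCP at [157.612, 578.96, 231.331] pointing down, gripper open.
Joint ranges: [-2.99, 2.99], [-0.84, 1.86], [-1.1, 1.16], [-1.84, 2.11], [-1.51, 1.56], [-3.14, 3.14]. Speed limits (rad/s): [2.22, 2.22, 2.57, 3.14, 3.14, 3.14].

### API

Orientations are given as a 3x3 rotation matrix whose columns are the frame's x, y, z axes.
In Python, from bench import env gives the robot as it stands. The module is installed in compiled form; this text tells all that it offers.
- The arm moves only by the shell command python3 -m handwheel 'ROWS' [OPENING]. ROWS is a JSON object of lists of equal length, an entry for each row: "translation": the shift along the tool's x, y, z in cm, a list of three; "twist": the turn, a rotation vector about the tool's x, y, z in degrees, a list of three. In form: {"translation": [[tx, ty, tz], ...], "twist": [[rx, ry, rz], ...]}. A call has 1 to 12 rows; each row is the pose to reach, as a shift and turn from the pose commanded when the call began, along the tool's axes at that moment; what a row does not reach only later rows make up. A row lasts 1/8 s, in which the tool goes at most 62.5 mm and 10.7 degrees, less where a joint would pass 70% of its speed; a pose out of reach is approached as far as the arm can. A call with a gripper value outside its range is refused whole. OPENING is the closure, from 0 (fully open) to 1 (shut), set as the call begins (- or left out, the last holds). The fingers move at their own pace and stop on an object; the grip force is fixed at half the most. Time passes only in rows, so rows that repeat a pose let the fingers close. It gives the time, the measured TCP pose, the force and the opening at its end, in the units of the state.
- env.sense(): the state, without advancing time (a new reading comes with each control period).
- env.grab_frame(name): name is "scene" or "top"; returns (picture, depth): 400x640x3 uint8, red, green, blue; 400x640 float32, mm along the optical axis (not along the pixel's ray), 0 where there is no reading.
- env.get_calibration(name): a dict with "K" (3x3 intrinsics, pixels), "rvec" (rotation vector, rad) and "tvec" (3), from world to camera coordinates, as OpenCV has them. Camera axes: x right, y down, z forward; pixel columns grow to the right and rows downward; lengths in mm; the calibration is good to about 2 mm. A picture is of the moment at which its call begins. get_calibration takes no time and is no camera call.
- env.job_done(): hands the job in, once; it reports no verdict.
Trained networks look in the newest picture that a camera, given by its name, has taken for a name from the list of things; names that differ only in an ending like _2 or _b are one class to them, and where a whole thing is asked for, a point or a joint stands for the part that bears it (a point fixed in the world has none). Each returns a list of dicts, best first, with "confidence" (0 to 1); they miss things now and then, are a little off and sometimes report something else, mostly with a low value. They report only what shows in the picture. A call takes as long as a camera call. They do not tell look-alikes from the thing itself.
- env.regions_of(thing, camera): "mask" (400x640 bool, what is visible of it) and "xy" ([column, row] in pixels, amid what is visible of it).
The state is a dict: "t": time; "joint_pos": joint angles; "joint_velocities": joint speeds; "joint_torque": joint torques, N m; "tcp_pos": TCP position; "orientation": TCP orientation; "wrist_force": force on the tool from outside, world axes, zero at the start; "wrist_torque": the same for the moment, N m; "width": finger opening in mm.
Only numpy, scipy, OpenCV 4.12 (cv2) and the standard library are available. Lean on these libraries where they do the work, as an engineer would, in place of code of your own. Each camera call takes 0.05 s, during which the arm holds its last target.

## Working session

There is one attempt and no reset: what is moved stays moved. The work goes in short steps, Python scripts to look and compute and a shell command to move; the robot and the scene stay as the last step left them, time stands still between calls to the robot, and variables do not carry over. Pictures are saved under pics/ and viewed, and the job is handed in when it is done.

```bash
ls; mkdir -p pics; cat > h.py <<'E'
import numpy as np, cv2
from bench import env
def cal(n):
    c=env.get_calibration(n); K=np.array(c["K"],float).reshape(3,3); R=cv2.Rodrigues(np.array(c["rvec"],float))[0]; t=np.array(c["tvec"],float).ravel(); return K,R,t
def world(n,depth):
    K,R,t=cal(n); v,u=np.mgrid[0:400,0:640]
    P=np.stack([(u-K[0,2])/K[0,0]*depth,(v-K[1,2])/K[1,1]*depth,depth],-1)
    return (P-t)@R
def proj(n,p):
    K,R,t=cal(n); q=R@np.array(p,float)+t; q=K@q; return q[:2]/q[2]
def save(name,img,box=None,s=1):
    if box: img=img[box[1]:box[3],box[0]:box[2]]
    img=cv2.resize(img,None,fx=s,fy=s,interpolation=cv2.INTER_CUBIC)
    cv2.imwrite("pics/"+name,img[:,:,::-1])
E
python3 - <<'E'
from h import *
for n in("scene","top"):
    im,d=env.grab_frame(n); save(n+"0.png",im); np.savez("pics/"+n+"0.npz",im=im,d=d)
    K,R,t=cal(n); print(n,K.tolist(),"pos",-R.T@t,"axis",R[2])
s=env.sense(); print(s["t"],s["tcp_pos"],s["orientation"],s["wrist_force"],env.hold_point_z)
E
```

```text
pics
scene [[458.9069714376573, 0.0, 321.0564898362332], [0.0, 458.9069714376573, 207.51496771503588], [0.0, 0.0, 1.0]] pos [-154.83212664 -749.61839758  666.27702414] axis [ 0.6446121   0.50866806 -0.5707294 ]
top [[502.8908559737407, 0.0, 317.2262278346997], [0.0, 502.8908559737407, 197.0970951718723], [0.0, 0.0, 1.0]] pos [ 278.97148414 -260.23510954 1052.26912384] axis [ 0.23054192  0.05999364 -0.97121119]
0.1 [157.44966041 578.65803461 230.60725064] [[-9.64883711e-01  2.62676832e-01 -5.53216140e-04]
 [ 2.62677287e-01  9.64883177e-01 -1.04780009e-03]
 [ 2.58556139e-04 -1.15632255e-03 -9.99999298e-01]] [0.56940931 0.37218815 0.58168478] 18.700000000000003
```

View pics/scene0.png

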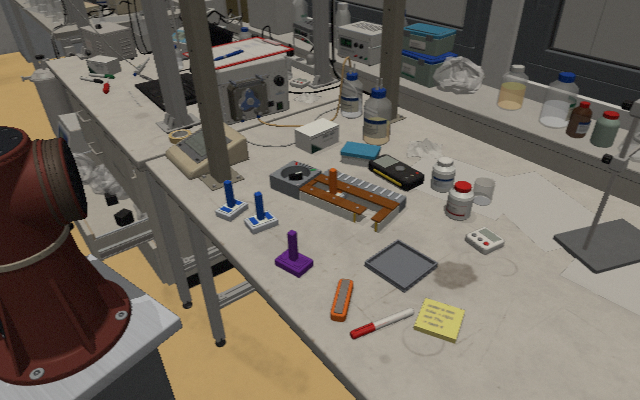

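View pics/top0.png

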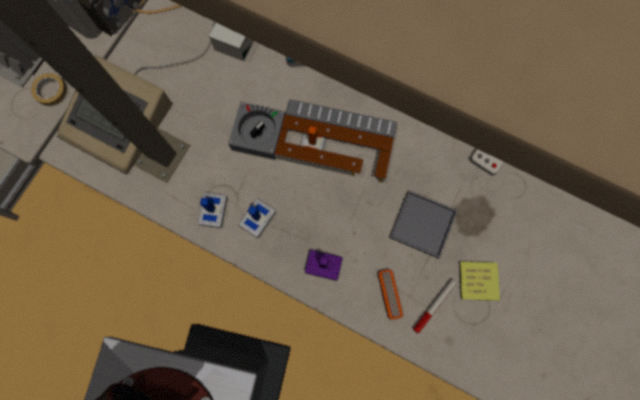

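The scene view shows the tunnel at (350,195), dial box (297,178), blue carriers at (230,205) and (260,215), purple look-alike (293,255), tray (401,264) and a pillar near the blues. The top view shows the same: blues (212,208) and (257,217), purple (322,263), orange handle (312,135), dial (258,130), tray (423,224).

```bash
python3 - <<'E'
from h import *
print("tcp proj",proj("scene",[157,579,231]),proj("top",[157,579,231]))
for n in("top","scene"):
    env.grab_frame(n)
    z=np.load(f"pics/{n}0.npz"); W=world(n,z["d"]); im=z["im"]; hsv=cv2.cvtColor(im,cv2.COLOR_RGB2HSV)
    for th in("hood","well","dial","tray_in","spent_mid","blue_a_mid"):
        try:r=env.regions_of(th,n)
        except Exception as e: print(th,e); continue
        for q in r[:4]:
            m=q["mask"]&(z["d"]>0); p=W[m]
            print(n,th,round(q["confidence"],2),np.round(q["xy"]),m.sum(),p.mean(0).round(),p.min(0).round(),p.max(0).round())
            np.save(f"pics/m_{n}_{th}_{r.index(q) if 0 else int(q['xy'][0])}.npy",q["mask"])
im=np.load("pics/top0.npz")["im"]; save("top_c.png",im,(190,85,410,255),3.6)
im=np.load("pics/scene0.npz")["im"]; save("scene_c.png",im,(205,145,425,285),3.6)
E
```

```text
tcp proj [-27.95224302 113.3195304 ] [-197.9397606   275.01666263]
top hood 0.82 [311. 129.] 7773 [ 652. -153.   32.] [ 587. -332.   -4.] [740.  28.  94.]
top well 0.74 [307. 131.] 7788 [ 652. -154.   32.] [ 587. -332.   -3.] [740.  26.  94.]
top tray_in 0.83 [424. 225.] 2845 [ 520. -428.    6.] [ 457. -494.   -3.] [ 587. -365.   20.]
top spent_mid 0.73 [313. 141.] 362 [ 640. -160.   40.] [ 624. -184.    3.] [ 659. -134.   96.]
top blue_a_mid 0.26 [306. 130.] 7604 [ 651. -153.   32.] [ 587. -331.   -4.] [724.  26.  94.]
scene hood 0.79 [342. 196.] 4382 [ 643. -172.   28.] [ 587. -331.   -3.] [776.  69.  85.]
scene well 0.93 [339. 189.] 4201 [ 642. -171.   29.] [ 587. -331.   -3.] [735.  30.  46.]
scene tray_in 0.83 [401. 268.] 2126 [ 520. -430.    6.] [ 456. -491.   -2.] [ 585. -365.   18.]
scene spent_mid 0.53 [335. 186.] 213 [ 644. -167.   49.] [ 633. -187.    5.] [ 671. -143.   94.]
```

View pics/top_c.png

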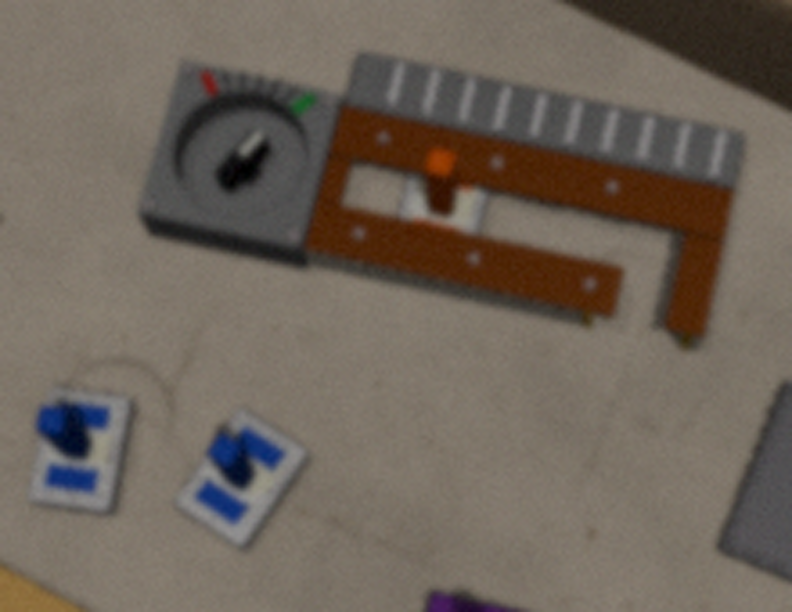

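View pics/scene_c.png

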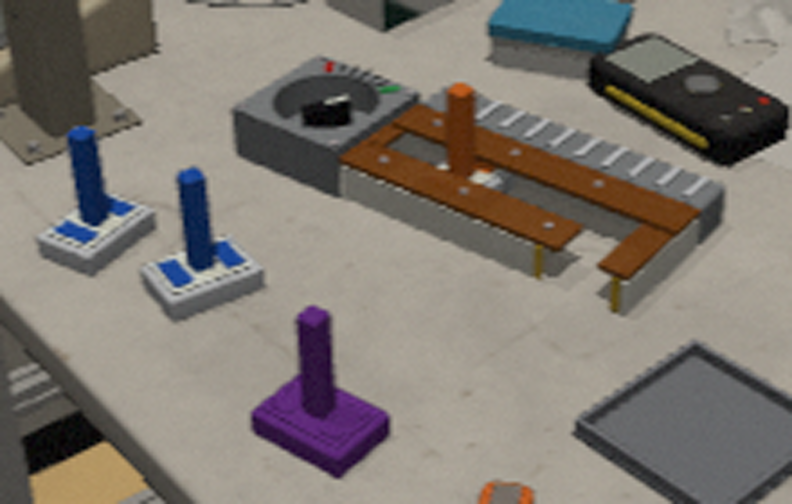

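```bash
cat >> h.py <<'E'
from scipy.optimize import minimize
def hood_h(x,y):
    h=np.zeros_like(x)
    h[(abs(x)<47)&(y>-142)&(y<100)]=34
    h[(x>=47)&(x<85)&(y>-142)&(y<100)]=37
    h[(abs(y+103)<15)&(x<15)&(x>-60)]=0
    h[(abs(x)<15)&(y>-118)&(y<85)]=0
    b=(abs(x)<50)&(abs(y-150)<50); h[b]=42
    h[b&(x*x+(y-150)**2<39.5**2)]=12
    return h
def tray_h(x,y):
    m=np.maximum(abs(x),abs(y)); return np.where(m<51,4,np.where(m<55,14,0)).astype(float)
def plate_h(x,y):
    return np.where((abs(x)<35)&(abs(y)<25),20.,0.)
def fit(W,model,p0,R,extra=None,cap=15,ctr=(0,0)):
    p0=np.array(p0,float)
    # region fixed: around p0
    sel=(np.hypot(W[...,0]-p0[0]-ctr[0],W[...,1]-p0[1]-ctr[1])<R)&(W[...,2]>-8)&(W[...,2]<60)
    if extra is not None: sel&=extra
    P=W[sel]
    def f(p):
        c,s=np.cos(p[2]),np.sin(p[2]); dx,dy=P[:,0]-p[0],P[:,1]-p[1]
        x,y=c*dx+s*dy,-s*dx+c*dy
        e=0
        for ox,oy in((.7,.7),(-.7,.7),(.7,-.7),(-.7,-.7)): e=e+model(x+ox,y+oy)
        return np.minimum(abs(e/4-P[:,2]),cap).mean()
    best=None
    for k in range(3):
      for d in ((0,0,0),(5,0,.03),(-5,0,-.03),(0,5,-.03),(0,-5,.03)):
        q=p0+np.array(d)
        r=minimize(f,q,method="Nelder-Mead",options=dict(initial_simplex=q+np.array([[0,0,0],[4,0,0],[0,4,0],[0,0,.04]])))
        if best is None or r.fun<best.fun: best=r
      p0=best.x
    return best.x,best.fun
E
python3 - <<'E'
from h import *
for n in("top","scene"):
    z=np.load(f"pics/{n}0.npz"); d=z["d"]; W=world(n,d); W[d<=0]=1e6; im=z["im"]
    print(n,"hood",fit(W,hood_h,[655,-170,.2],190))
    print(n,"tray",fit(W,tray_h,[520,-429,.2],85))
    hsv=cv2.cvtColor(im,cv2.COLOR_RGB2HSV)
    for col,lo,hi in(("blue",105,125),("purple",135,155),("orange",3,12)):
        m=(hsv[...,0]>=lo)&(hsv[...,0]<=hi)&(hsv[...,1]>120)&(W[...,2]>40)&(W[...,2]<110)&(W[...,0]<720)&(W[...,0]>300)
        k,l,st,c=cv2.connectedComponentsWithStats(m.astype(np.uint8))
        for i in range(1,k):
            if st[i,4]>12:
                p=W[l==i]; print(n,col,st[i,4],c[i].round(),np.median(p,0).round(1),p.min(0).round(1),p.max(0).round(1))
E
```

```text
top hood (array([ 6.39265900e+02, -1.86117289e+02, -2.68209955e-03]), np.float64(2.8151186082394313))
top tray (array([ 5.20718514e+02, -4.27361931e+02, -1.80762248e-01]), np.float64(1.8203841853451275))
top blue 116 [207. 204.] [447.    8.3  88.4] [439.9   5.   40.3] [456.5  21.   97.2]
top blue 94 [254. 212.] [451.3 -86.6  90.4] [444.2 -92.1  46.5] [461.6 -74.3  96.1]
top purple 88 [324. 262.] [ 386.1 -241.7   91.1] [ 380.2 -249.2   40.6] [ 396.6 -233.3   95.5]
top orange 122 [312. 134.] [ 635.4 -159.9   85.5] [ 632.4 -166.7   40.3] [ 649.5 -151.    95.6]
scene hood (array([ 6.40320291e+02, -1.87132384e+02, -3.27270033e-03]), np.float64(4.97341144743988))
scene tray (array([ 5.22450570e+02, -4.27563631e+02, -1.85740918e-01]), np.float64(1.8916136452036687))
scene blue 145 [228. 190.] [443.7   7.9  69.5] [440.    0.8  40.1] [455.1  20.9  94.4]
scene blue 140 [259. 202.] [449.3 -88.8  70.3] [443.9 -94.3  40.6] [458.5 -76.1  93.1]
scene purple 184 [292. 242.] [ 383.7 -246.9   70. ] [ 380.3 -251.6   40.2] [ 394.1 -235.7   93.8]
scene orange 110 [333. 177.] [ 637.9 -163.5   74.1] [ 632.9 -169.6   40.4] [ 649.1 -150.4   94.1]
```

```bash
python3 - <<'E'
from h import *
H=np.array([639.8,-186.6]);yaw=-.003
for n in("top","scene"):
    z=np.load(f"pics/{n}0.npz"); d=z["d"]; W=world(n,d); W[d<=0]=1e6; im=z["im"]
    # tall obstacles map within 900 mm
    r=np.hypot(W[...,0],W[...,1]); 
    m=(W[...,2]>110)&(W[...,2]<1000)&(r<950)&(W[...,0]>100)
    k,l,st,c=cv2.connectedComponentsWithStats(m.astype(np.uint8))
    for i in range(1,k):
        if st[i,4]>30:
            p=W[l==i]; print(n,"tall",st[i,4],c[i].round(),np.percentile(p,[2,50,98],axis=0).round().tolist())
    for nm,q in (("blueA",(447,8)),("blueB",(452,-87)),("purple",(386,-242)),("spent",(641,-159))):
        best=min((fit(W,plate_h,[q[0],q[1],a],55) for a in (-.6,-.3,0,.3,.6,1.2,1.57,2.0)),key=lambda t:t[1])
        if nm!="spent": print(n,nm,best)
    # dial
    hx=W[...,:2]-np.array([H[0]-np.sin(yaw)*150,H[1]+150*np.cos(yaw)])
    m=(np.hypot(hx[...,0],hx[...,1])<33)&(W[...,2]>26)&(W[...,2]<48)
    p=hx[m]; rgb=im[m].astype(float).mean(1)
    u,s,vt=np.linalg.svd(p-p.mean(0)); v=vt[0]; 
    pr=p@v; 
    if np.corrcoef(pr,rgb)[0,1]<0: v=-v
    print(n,"dial",m.sum(),p.mean(0),"s",s/np.sqrt(len(p)),"theta",np.arctan2(v[1],v[0]), np.corrcoef(pr,rgb)[0,1])
    for nm,lo,hi in(("red",0,5),("green",50,80)):
        hsv=cv2.cvtColor(im,cv2.COLOR_RGB2HSV); m=(np.hypot(hx[...,0],hx[...,1])<60)&(W[...,2]>35)&(hsv[...,0]>=lo)&(hsv[...,0]<=hi)&(hsv[...,1]>120)
        a=hx[m].mean(0); print(nm,m.sum(),a,np.arctan2(a[1],a[0]))
E
```

```text
top tall 8476 [76. 59.] [[518.0, 126.0, 115.0], [532.0, 134.0, 403.0], [794.0, 498.0, 577.0]]
top tall 53642 [482.  76.] [[349.0, -360.0, 853.0], [385.0, -308.0, 874.0], [420.0, -197.0, 876.0]]
top tall 587 [122. 393.] [[110.0, -33.0, 248.0], [120.0, -12.0, 307.0], [127.0, 9.0, 342.0]]
top blueA (array([4.48747553e+02, 1.43577781e+01, 9.35843956e-02]), np.float64(2.29703403671983))
top blueB (array([ 4.53642718e+02, -8.26265771e+01, -3.54672748e-01]), np.float64(2.1837934786056286))
top purple (array([ 388.87395871, -241.10923944,   -1.57420514]), np.float64(1.890734821820274))
top dial 119 [-3.15457249 -0.80958047] s [10.77367199  3.71554704] theta -0.4969295025535906 -0.5664599731979397
red 20 [32.86038053 27.37908442] 0.6946562658668466
green 15 [ 31.46146477 -24.60153098] -0.6636422390570964
scene tall 2312 [163.  48.] [[670.0, 490.0, 116.0], [685.0, 503.0, 274.0], [709.0, 581.0, 407.0]]
scene tall 5276 [215.  74.] [[520.0, 125.0, 115.0], [541.0, 150.0, 224.0], [877.0, 395.0, 463.0]]
scene tall 232 [ 74. 165.] [[100.0, -59.0, 249.0], [108.0, -42.0, 315.0], [123.0, -13.0, 360.0]]
scene blueA (array([4.50292905e+02, 1.32517384e+01, 1.13909998e-01]), np.float64(4.200186116682905))
scene blueB (array([ 4.55468447e+02, -8.28155281e+01, -3.44260166e-01]), np.float64(3.722109063054873))
scene purple (array([ 390.35304764, -241.62077637,   -1.56844267]), np.float64(3.367820128483699))
scene dial 84 [-2.75571166 -3.54618349] s [11.09743929  2.82443928] theta -0.5646698414407239 -0.2826001520067361
red 5 [40.67224997 31.09293593] 0.6527012007573582
green 7 [ 32.74323413 -25.96541336] -0.6704585891345867
```

Clear reading: two blue carriers (top px (212,208), (257,217)); the purple one (322,263) is the look-alike; the orange marker/box cutter at (390,293) isn't a carrier; the orange handle in the tunnel is (312,135). Pillar at about (520–570, 125–175), so I swing inside it at r = 400.

```bash
python3 -m handwheel '{"translation":[[0,-5,0],[0,-10,0],[0,-15,0],[0,-20,0],[-6.26,-20.5,0],[-12.36,-22,0],[-18.16,-24.4,0],[-23.5,-27.6,0],[-28.3,-31.7,0],[-32.4,-36.5,0],[-35.6,-41.8,0],[-38,-47.6,0]],"twist":[[0,0,0],[0,0,0],[0,0,0],[0,0,0],[0,0,3],[0,0,6],[0,0,9],[0,0,12],[0,0,15],[0,0,15],[0,0,15],[0,0,15]]}' 0.6
```

```text
t: 2.3
tcp_pos: [399.4, 19.2, 231.4]
orientation: [[-0.864, 0.503, 0.001], [0.503, 0.864, -0.0], [-0.001, 0.0, -1.0]]
wrist_force: [1.6, -0.5, 0.1]
width: 33.9
```

```bash
python3 -m handwheel '{"translation":[[-6,1.8,0],[-12,3.6,0],[-18,5.4,0],[-23.5,7.2,0],[-23.5,7.2,5],[-23.5,7.2,10],[-23.5,7.2,15],[-23.5,7.2,17],[-23.5,7.2,17],[-23.5,7.2,17]],"twist":[[0,0,0],[0,0,0],[0,0,0],[0,0,0],[0,0,0],[0,0,0],[0,0,0],[0,0,0],[0,0,0],[0,0,0]]}'
python3 - <<'E'
from h import *
for n in("scene","top"):
    im,d=env.grab_frame(n); np.savez(f"pics/{n}1.npz",im=im,d=d)
    save(n+"1.png",im,(190,60,410,225),3.6)
E
```

```text
t: 3.55
tcp_pos: [639.8, -35.1, 64.0]
orientation: [[-0.864, 0.503, 0.003], [0.503, 0.864, -0.001], [-0.003, 0.001, -1.0]]
wrist_force: [0.3, 0.6, 0.9]
width: 34.4
```

View pics/scene1.png

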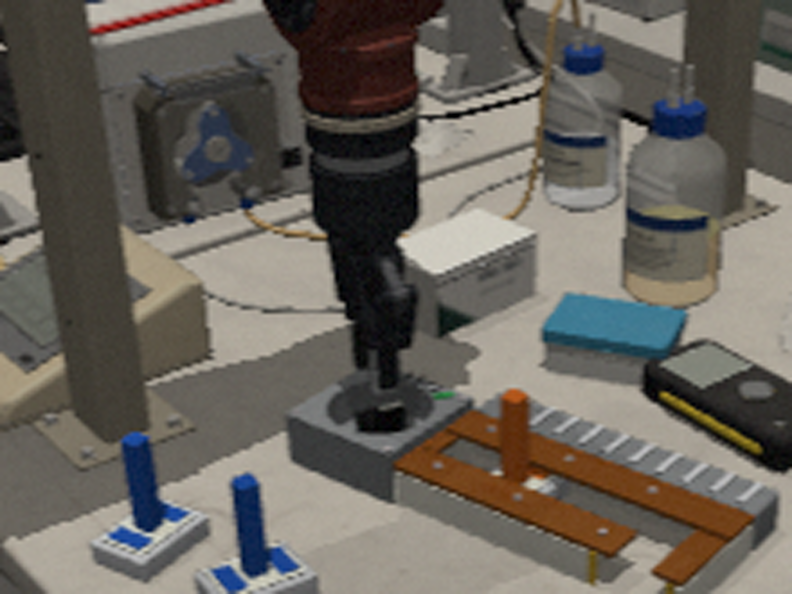

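View pics/top1.png

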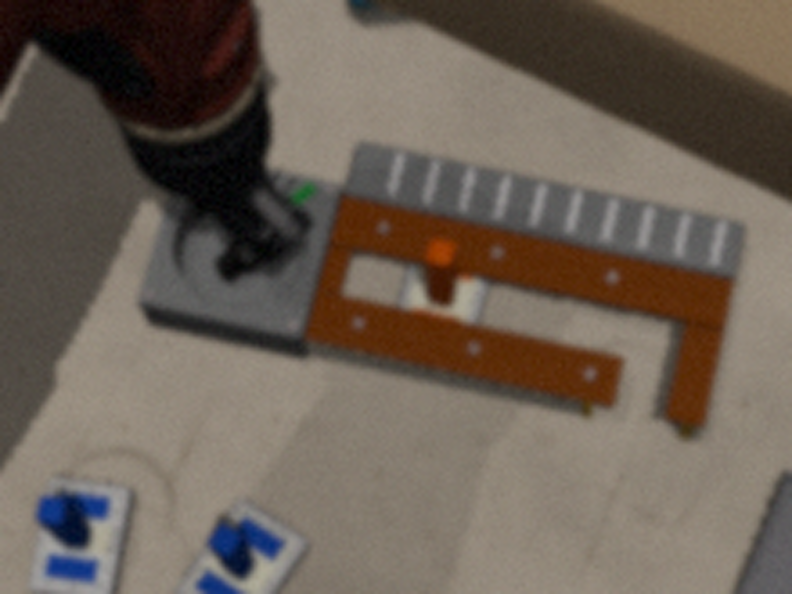

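Gripper hovers over the well, fingers straddling the bar. Descend and close.

```bash
python3 -m handwheel '{"translation":[[0,-0.1,2],[0,-0.1,4],[0,-0.1,4.7],[0,-0.1,4.7]],"twist":[[0,0,0],[0,0,0],[0,0,0],[0,0,0]]}' 0.6; python3 -m handwheel '{"translation":[[0,0,0],[0,0,0],[0,0,0],[0,0,0]],"twist":[[0,0,0],[0,0,0],[0,0,0],[0,0,0]]}' 1
```

```text
t: 4.15
tcp_pos: [637.2, -35.4, 13.2]
orientation: [[-0.864, 0.503, -0.002], [0.503, 0.864, 0.001], [0.002, -0.0, -1.0]]
wrist_force: [-0.1, 0.2, 0.5]
width: 34.3
t: 4.65
tcp_pos: [638.2, -35.5, 14.7]
orientation: [[-0.864, 0.503, 0.001], [0.503, 0.864, 0.0], [-0.001, 0.0, -1.0]]
wrist_force: [1.5, 1.3, 1.3]
width: 10.8
```

```bash
python3 -m handwheel '{"translation":[[0,0,0],[0,0,0],[0,0,0],[0,0,0],[0,0,0],[0,0,0],[0,0,0],[0,0,0],[0,0,0]],"twist":[[0,0,-9],[0,0,-18],[0,0,-27],[0,0,-36],[0,0,-45],[0,0,-54],[0,0,-60],[0,0,-64],[0,0,-64]]}' 1; python3 -c "
from h import *
s=env.sense();print(s['wrist_force'],s['wrist_torque'],np.arctan2(*s['orientation'][[1,0],0]),s['joint_pos'])"
```

```text
t: 5.78
tcp_pos: [638.2, -37.5, 14.7]
orientation: [[-0.831, -0.556, 0.001], [-0.556, 0.831, -0.003], [0.001, -0.003, -1.0]]
wrist_force: [1.9, -7.3, -0.1]
width: 10.9
[ 1.93152195 -7.27358664 -0.10969438] [-1.55096404 -0.21954904  0.02053341] -2.552543115734164 [-0.26147615  0.29382401 -0.0868722   1.18858776 -0.00287964 -0.85052964]
```

```bash
python3 -m handwheel '{"translation":[[0,0,0],[0,0,0],[0,0,0]],"twist":[[0,0,-4],[0,0,-4],[0,0,-4]]}' 1; python3 -c "
from h import *
s=env.sense();print(s['wrist_force'],s['wrist_torque'],np.arctan2(*s['orientation'][[1,0],0])+np.pi)"; python3 -m handwheel '{"translation":[[0,0,0],[0,0,0],[0,0,0]],"twist":[[0,0,-4],[0,0,-4],[0,0,-4]]}' 1; python3 -c "
from h import *
s=env.sense();print(s['wrist_force'],s['wrist_torque'],np.arctan2(*s['orientation'][[1,0],0])+np.pi)"
```

```text
t: 6.15
tcp_pos: [638.4, -37.7, 14.7]
orientation: [[-0.792, -0.611, 0.001], [-0.611, 0.792, -0.003], [0.001, -0.003, -1.0]]
wrist_force: [1.0, -7.6, -0.8]
width: 10.3
[ 1.0453192  -7.62068399 -0.80810787] [-1.51398026 -0.26747867 -0.4074568 ] 0.6572002253450813
t: 6.52
tcp_pos: [638.1, -37.9, 14.8]
orientation: [[-0.748, -0.664, 0.0], [-0.664, 0.748, -0.003], [0.002, -0.003, -1.0]]
wrist_force: [-0.3, -8.4, 0.9]
width: 10.7
[-0.31402295 -8.37350046  0.88247903] [-1.58239123  0.08663873 -1.26218654] 0.7255336808770942
```

```bash
python3 -m handwheel '{"translation":[[0,0,0],[0,0,0]],"twist":[[0,0,4],[0,0,4]]}' 1; python3 -m handwheel '{"translation":[[0,0,0],[0,0,0],[0,0,0],[0,0,-3],[0,0,-8],[0,0,-13],[0,0,-13]],"twist":[[0,0,0],[0,0,0],[0,0,0],[0,0,0],[0,0,0],[0,0,0],[0,0,0]]}' 0.6
python3 - <<'E'
from h import *
s=env.sense(); o=s["orientation"]; print(np.degrees(np.arctan2(o[1,0],o[0,0])))
E
```

```text
t: 6.78
tcp_pos: [638.1, -37.9, 14.7]
orientation: [[-0.792, -0.61, 0.0], [-0.61, 0.792, -0.004], [0.002, -0.003, -1.0]]
wrist_force: [-0.3, -9.7, 0.5]
width: 10.8
t: 7.65
tcp_pos: [640.4, -36.1, 149.6]
orientation: [[-0.79, -0.613, 0.008], [-0.613, 0.79, -0.002], [-0.005, -0.006, -1.0]]
wrist_force: [0.4, 0.6, 0.2]
width: 34.5
-142.20951370147642
```

```bash
python3 -m handwheel '{"translation":[[0,0,0],[1,-1,0],[2,-2,0],[3,-3,0],[4,-4,0],[5,-5.5,0],[6,-7,0],[7,-9,0],[7.4,-9.8,0],[7.4,-9.8,0],[7.4,-9.8,0],[7.4,-9.8,0]],"twist":[[0,0,10.6],[0,0,21.2],[0,0,31.8],[0,0,42.4],[0,0,53],[0,0,63.6],[0,0,74.2],[0,0,84.8],[0,0,95.4],[0,0,106],[0,0,116.6],[0,0,127.3]]}' 0.4; python3 -m handwheel '{"translation":[[0,0,0]],"twist":[[0,0,0]]}' ; python3 - <<'E'
from h import *
s=env.sense(); o=s["orientation"]; print(s["tcp_pos"],np.degrees(np.arctan2(o[1,0],o[0,0])),o.round(4))
for n in("scene","top"):
    im,d=env.grab_frame(n); np.savez(f"pics/{n}2.npz",im=im,d=d)
    save(n+"2.png",im,(190,60,410,225),3.6)
E
```

```text
t: 9.15
tcp_pos: [639.0, -158.1, 143.1]
orientation: [[-0.002, 1.0, -0.001], [1.0, 0.002, 0.001], [0.001, -0.001, -1.0]]
wrist_force: [-0.3, -0.3, 0.2]
width: 51.3
t: 9.28
tcp_pos: [639.0, -158.1, 143.3]
orientation: [[-0.01, 1.0, -0.001], [1.0, 0.01, 0.001], [0.001, -0.001, -1.0]]
wrist_force: [-0.1, -0.1, -0.1]
width: 51.2
[ 639.01940096 -158.13469055  143.32232568] 90.55170792237425 [[-9.6e-03  1.0e+00 -1.0e-03]
 [ 1.0e+00  9.6e-03  7.0e-04]
 [ 7.0e-04 -1.0e-03 -1.0e+00]]
```

View pics/scene2.png

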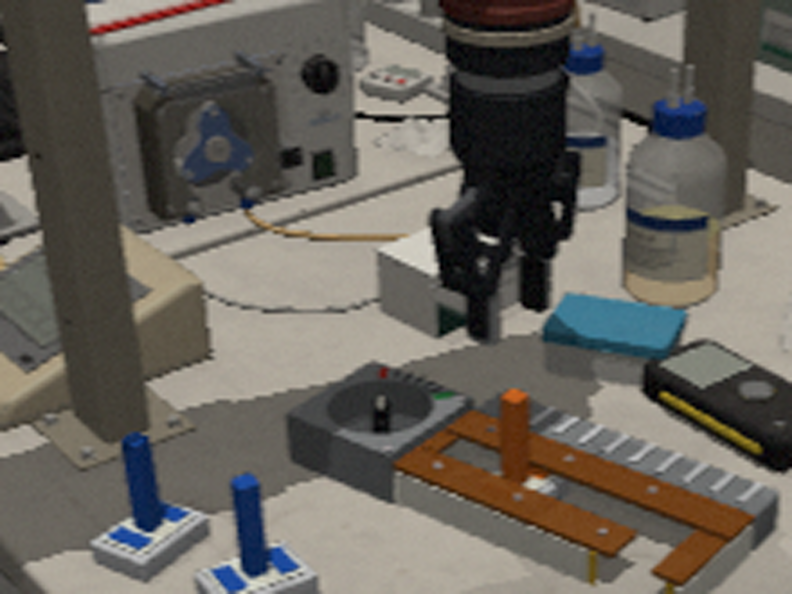

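View pics/top2.png

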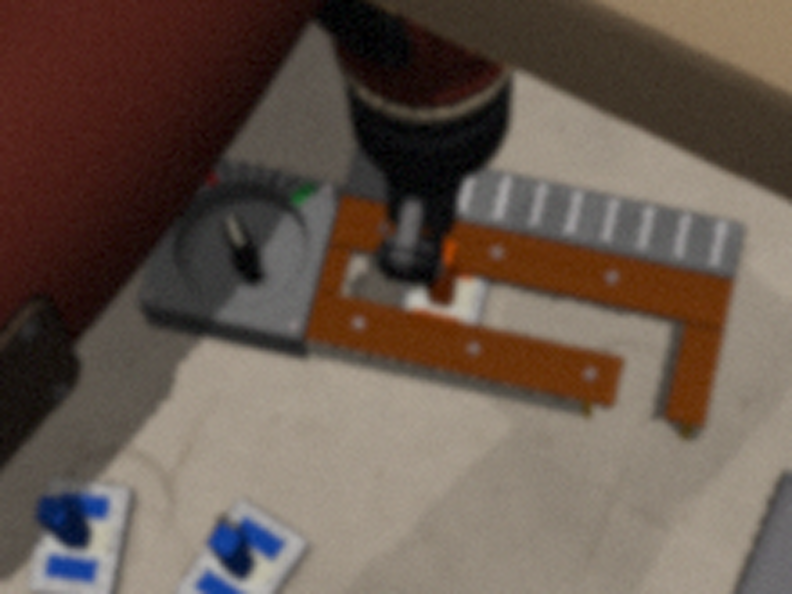

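```bash
python3 -m handwheel '{"translation":[[-0.1,0.2,3],[-0.1,0.2,6],[-0.1,0.2,8.8],[-0.1,0.2,8.8],[-0.1,0.2,8.8]],"twist":[[0,0,0.7],[0,0,0.7],[0,0,0.7],[0,0,0.7],[0,0,0.7]]}' 0.4; python3 -m handwheel '{"translation":[[0,0,0],[0,0,0],[0,0,0],[0,0,0],[0,0,0]],"twist":[[0,0,0],[0,0,0],[0,0,0],[0,0,0],[0,0,0]]}' 1;
```

```text
t: 10.0
tcp_pos: [641.9, -159.6, 57.5]
orientation: [[0.002, 1.0, 0.001], [1.0, -0.002, -0.0], [-0.0, 0.001, -1.0]]
wrist_force: [-0.5, 0.1, -0.1]
width: 51.4
t: 10.62
tcp_pos: [642.1, -159.7, 57.5]
orientation: [[0.004, 1.0, 0.002], [1.0, -0.004, -0.001], [-0.001, 0.002, -1.0]]
wrist_force: [1.4, -0.3, 5.3]
width: 15.2
```

```bash
python3 -m handwheel '{"translation":[[0,-0.1,-0.3],[-2,-0.2,-0.3],[-4,-0.2,-0.3],[-6,-0.2,-0.3],[-8,-0.2,-0.3],[-10,-0.2,-0.3],[-12,-0.2,-0.3],[-13,-0.2,-0.3],[-13,-0.2,-0.3],[-13,-0.2,-0.3]],"twist":[[0,0,0],[0,0,0],[0,0,0],[0,0,0],[0,0,0],[0,0,0],[0,0,0],[0,0,0],[0,0,0],[0,0,0]]}' 1;
```

```text
t: 11.88
tcp_pos: [638.9, -288.7, 59.2]
orientation: [[0.003, 1.0, -0.0], [1.0, -0.003, 0.0], [0.0, -0.0, -1.0]]
wrist_force: [0.5, 0.9, -1.8]
width: 15.1
```

```bash
python3 -m handwheel '{"translation":[[-0.1,-2,0],[-0.1,-4,0],[-0.1,-6,0],[-0.1,-8,0],[-0.1,-10,0],[-0.1,-12,0],[-0.1,-14,0],[-0.1,-14,0]],"twist":[[0,0,0],[0,0,0],[0,0,0],[0,0,0],[0,0,0],[0,0,0],[0,0,0],[0,0,0]]}' 1; python3 - <<'E'
from h import *
for n in("scene","top"):
    im,d=env.grab_frame(n); np.savez(f"pics/{n}3.npz",im=im,d=d)
    save(n+"3.png",im,(190,85,450,285),3)
E
```

```text
t: 12.88
tcp_pos: [498.3, -289.1, 59.4]
orientation: [[0.004, 1.0, 0.0], [1.0, -0.004, 0.0], [0.0, 0.0, -1.0]]
wrist_force: [-0.1, 0.2, -2.4]
width: 15.2
```

View pics/scene3.png

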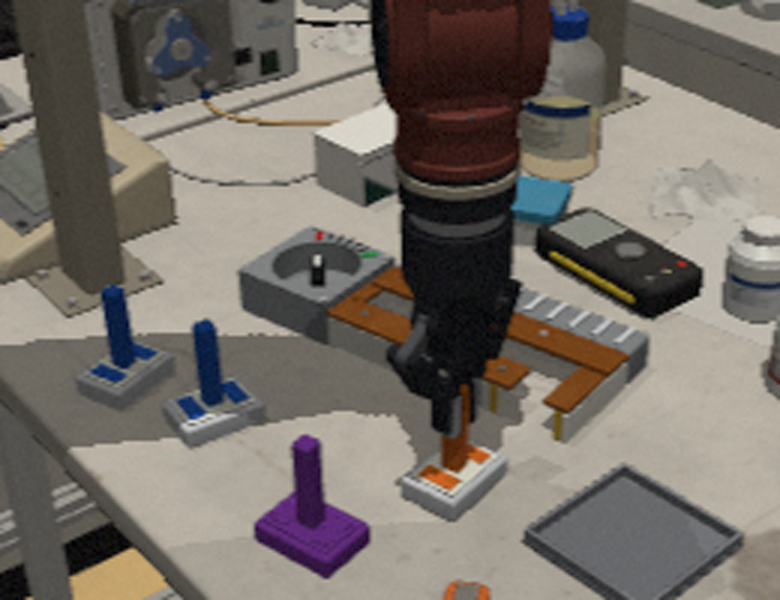

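```bash
python3 -m handwheel '{"translation":[[0,0,-2],[0,0,-4],[-3,0.5,-4],[-6,1,-4],[-9,1.5,-4],[-12,2,-4],[-13.9,2.3,-4],[-13.9,2.3,-4],[-13.9,2.3,-4]],"twist":[[0,0,0],[0,0,0],[0,0,2],[0,0,4],[0,0,7],[0,0,9],[0,0,10.5],[0,0,10.5],[0,0,10.5]]}' 1; python3 - <<'E'
from h import *
for n in("scene","top"):
    im,d=env.grab_frame(n); np.savez(f"pics/{n}4.npz",im=im,d=d)
    save(n+"4.png",im,(250,120,510,320),3)
E
```

```text
t: 14.1
tcp_pos: [521.6, -428.4, 100.0]
orientation: [[0.185, 0.983, 0.0], [0.983, -0.185, -0.0], [0.0, 0.0, -1.0]]
wrist_force: [0.2, 0.3, -2.0]
width: 15.1
```

View pics/scene4.png

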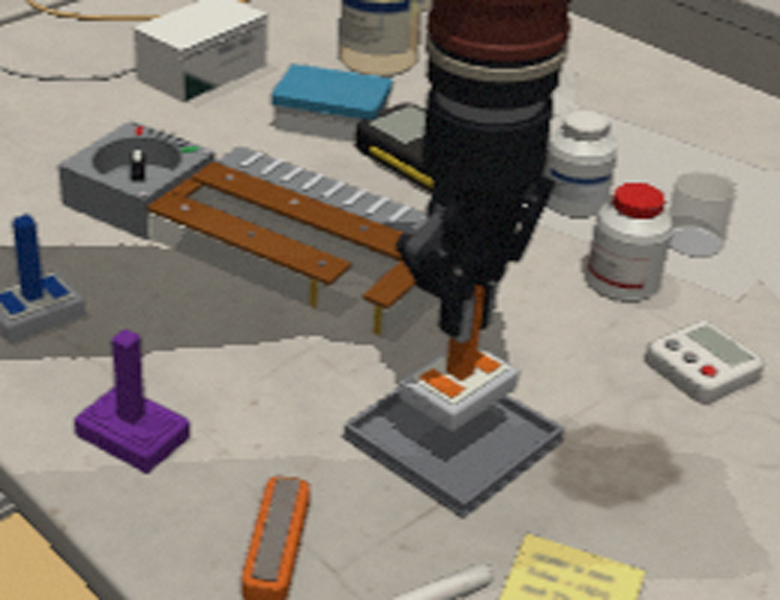

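View pics/top4.png

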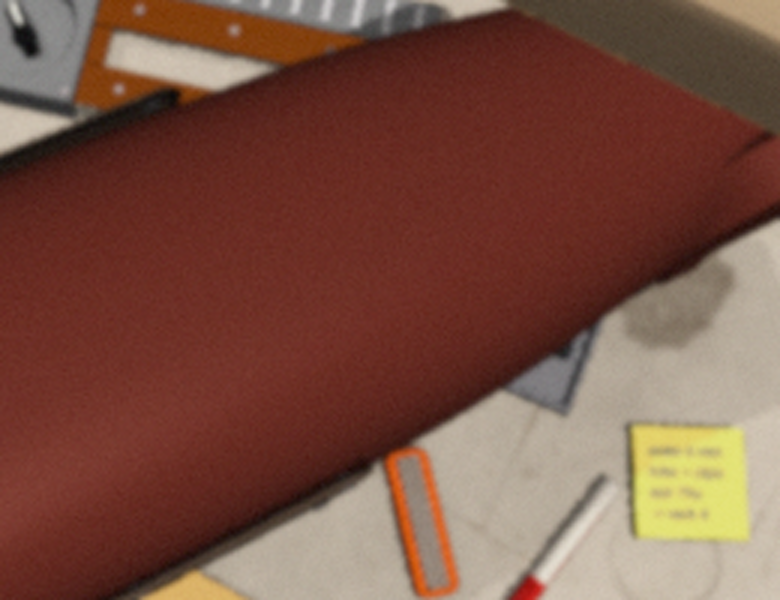

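Carrier is upright above the tray and aligned with it ((460,400) in the crop). Lower it.

```bash
python3 -m handwheel '{"translation":[[0,0,1.5],[0,0,3],[0,0,3.6],[0,0,3.8],[0,0,3.8]],"twist":[[0,0,0],[0,0,0],[0,0,0],[0,0,0],[0,0,0]]}' 1;
```

```text
t: 14.82
tcp_pos: [521.2, -428.6, 61.4]
orientation: [[0.186, 0.983, -0.0], [0.983, -0.186, 0.0], [0.0, -0.0, -1.0]]
wrist_force: [-2.1, 2.6, 4.3]
width: 15.2
```

```bash
python3 -m handwheel '{"translation":[[0,0,0],[0,0,0],[0,0,0],[0,0,-3],[0,0,-6],[0,0,-9],[0,-1,-9],[4,-3,-9],[9,-6,-9],[14,-7,-9],[18,-7,-9],[18,-7,-9]],"twist":[[0,0,0],[0,0,0],[0,0,0],[0,0,0],[0,0,0],[0,0,0],[0,0,-2],[0,0,-4],[0,0,-6],[0,0,-8],[0,0,-10.5],[0,0,-10.5]]}' 0.4
cat > m.py <<'E'
from h import *
import sys
tag=sys.argv[1]
for n in("top","scene"):
    im,d=env.grab_frame(n); np.savez(f"pics/{n}{tag}.npz",im=im,d=d); save(f"{n}{tag}.png",im)
    W=world(n,d); W[d<=0]=1e6
    hsv=cv2.cvtColor(im,cv2.COLOR_RGB2HSV)
    for col,lo,hi in(("blue",105,125),("orange",3,12)):
        m=(hsv[...,0]>=lo)&(hsv[...,0]<=hi)&(hsv[...,1]>120)&(W[...,2]>50)&(W[...,2]<100)&(W[...,0]<720)&(W[...,0]>300)
        k,l,st,c=cv2.connectedComponentsWithStats(m.astype(np.uint8))
        for i in range(1,k):
            if st[i,4]>12:
                p=W[l==i]; q=p[p[:,2]>85] if (p[:,2]>85).sum()>8 else p
                mid=(q.min(0)+q.max(0))/2; print(n,col,st[i,4],c[i].round(),"handle mid",mid.round(1),"zmax",p[:,2].max().round(1))
                o=np.where(p[:,2].max()>0,1,1)
                best=min((fit(W,plate_h,[mid[0],mid[1],a],55) for a in (-.6,-.3,0,.3,.6,1.2,1.57,2.0)),key=lambda t:t[1])
                print("    plate fit",best[0].round(3),round(best[1],2))
E
python3 m.py 5
```

```text
t: 16.32
tcp_pos: [486.5, -236.9, 151.7]
orientation: [[0.001, 1.0, 0.001], [1.0, -0.001, -0.0], [-0.0, 0.001, -1.0]]
wrist_force: [-0.3, -1.1, 0.9]
width: 51.2
top orange 99 [430. 218.] handle mid [ 519.9 -426.3   91.9] zmax 98.6
    plate fit [ 5.21165e+02 -4.27436e+02 -1.94000e-01] 5.03
scene blue 120 [228. 189.] handle mid [447.1  11.4  89.6] zmax 94.0
    plate fit [4.50757e+02 1.34200e+01 1.19000e-01] 4.2
scene blue 121 [258. 201.] handle mid [451.9 -85.6  89.6] zmax 94.2
    plate fit [ 4.55738e+02 -8.29030e+01 -3.56000e-01] 3.71
scene orange 145 [404. 240.] handle mid [ 519.4 -428.8   91.8] zmax 98.6
    plate fit [ 5.21969e+02 -4.28694e+02 -1.84000e-01] 6.16
```

View pics/scene5.png

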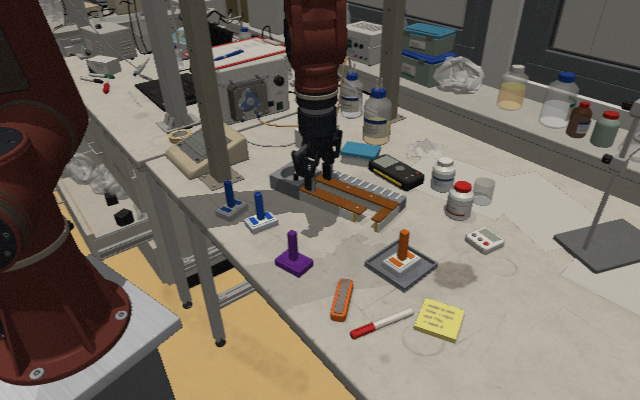

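View pics/top5.png

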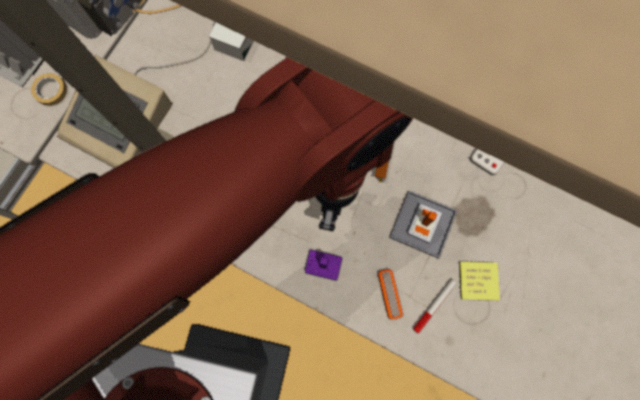

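The orange carrier stands upright in the tray middle (scene (402,262)); both blues are unmoved. Go for blue B (scene (259,202)).

```bash
python3 -m handwheel '{"translation":[[4,-0.8,0],[8,-1.6,0],[12,-2.5,0],[15.4,-3.3,0],[15.4,-3.3,0],[15.4,-3.3,3],[15.4,-3.3,6],[15.4,-3.3,9.4],[15.4,-3.3,9.4],[15.4,-3.3,9.4]],"twist":[[0,0,5],[0,0,10],[0,0,15],[0,0,20],[0,0,20],[0,0,20],[0,0,20],[0,0,20],[0,0,20],[0,0,20]]}' 0.3; python3 -m handwheel '{"translation":[[0,0,0],[0,0,0],[0,0,0],[0,0,0],[0,0,0]],"twist":[[0,0,0],[0,0,0],[0,0,0],[0,0,0],[0,0,0]]}' 1;
```

```text
t: 17.68
tcp_pos: [454.3, -86.0, 58.5]
orientation: [[0.346, 0.938, 0.001], [0.938, -0.346, -0.001], [-0.0, 0.001, -1.0]]
wrist_force: [0.1, -0.5, 1.1]
width: 60.0
t: 18.3
tcp_pos: [454.0, -85.1, 58.0]
orientation: [[0.346, 0.938, 0.001], [0.938, -0.346, -0.001], [-0.0, 0.001, -1.0]]
wrist_force: [-2.0, 1.1, 6.3]
width: 15.3
```

```bash
python3 -m handwheel '{"translation":[[0,0,-1],[0,0,-2],[-2.5,1.6,-2],[-5,3.2,-2],[-7.5,4.8,-2],[-10,6.4,-2],[-12.5,8,-2],[-15,9.7,-2],[-17.7,11.4,-2],[-17.7,11.4,-2],[-17.7,11.4,-2]],"twist":[[0,0,0],[0,0,0],[0,0,-3],[0,0,-6],[0,0,-9],[0,0,-12],[0,0,-15],[0,0,-18],[0,0,-20.2],[0,0,-20.2],[0,0,-20.2]]}' 1; python3 m.py 6 | grep -v top; python3 - <<'E'
from h import *
im=np.load("pics/scene6.npz")["im"]; save("s6c.png",im,(205,120,465,320),3)
E
```

```text
t: 19.68
tcp_pos: [499.2, -289.9, 77.3]
orientation: [[0.001, 1.0, -0.0], [1.0, -0.001, 0.001], [0.001, -0.0, -1.0]]
wrist_force: [1.0, 0.5, -1.8]
width: 15.1
    plate fit [ 520.758 -427.587    2.939] 5.1
scene blue 120 [228. 189.] handle mid [447.1  11.9  89.8] zmax 94.2
    plate fit [4.50561e+02 1.39460e+01 7.60000e-02] 4.18
scene blue 71 [341. 227.] handle mid [ 495.6 -291.6   66.3] zmax 82.3
    plate fit [ 5.36939e+02 -2.59056e+02  8.90000e-02] 6.85
scene orange 151 [404. 240.] handle mid [ 520.3 -429.    92.9] zmax 99.8
    plate fit [ 5.22642e+02 -4.28594e+02 -1.99000e-01] 6.2
```

View pics/s6c.png

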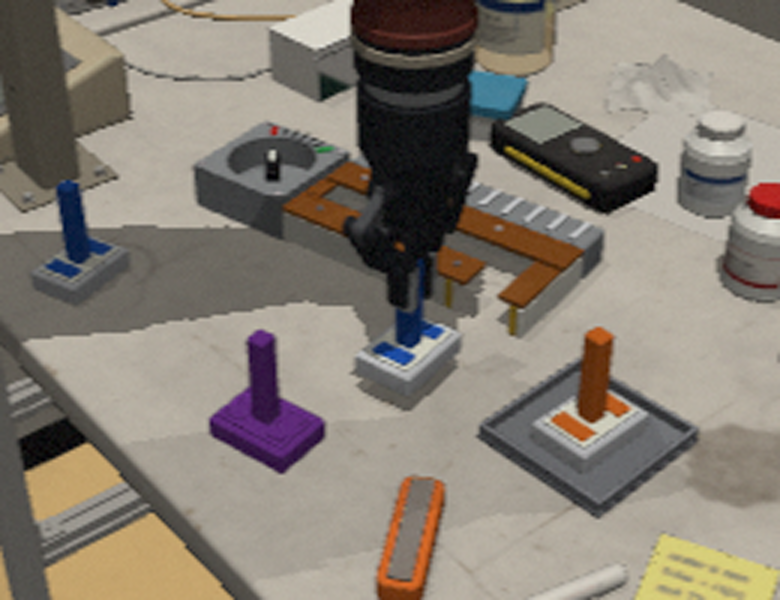

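```bash
cat > p.py <<'E'
from h import *
import sys
tag=sys.argv[1]; x,y,zt=map(float,sys.argv[2:5])
for n in("scene",):
    z=np.load(f"pics/{n}{tag}.npz"); d=z["d"]; W=world(n,d); W[d<=0]=1e6
    mod=lambda a,b: plate_h(a,b)/20*zt
    print(min((fit(W,mod,[x,y,a],48,cap=25) for a in(0,.1,-.1)),key=lambda t:t[1]))
    m=(abs(W[...,2]-zt)<4)&(np.hypot(W[...,0]-x,W[...,1]-y)<50); p=W[m]; print(m.sum(),np.median(p[:,2]),p.min(0),p.max(0), cv2.minAreaRect(p[:,:2].astype(np.float32)))
E
python3 p.py 6 499 -289 40
```

```text
(array([ 4.97618770e+02, -2.88651333e+02,  5.29418714e-03]), np.float64(8.291802653940808))
342 39.31534200258609 [ 463.1616067  -313.95777274   36.0026025 ] [ 534.38479419 -263.82237231   43.57977697] ((499.06500244140625, -289.0386962890625), (71.09400939941406, 50.164825439453125), 1.0924057960510254)
```

```bash
python3 -m handwheel '{"translation":[[0,0,0.8],[0,0,1.6],[0,2,1.6],[0,4,1.6],[0,6,1.6],[0,8,1.6],[0,10,1.6],[0,12,1.6],[0,14,1.6],[0,14,1.6],[0,14,1.6]],"twist":[[0,0,0],[0,0,0],[0,0,0],[0,0,0],[0,0,0],[0,0,0],[0,0,0],[0,0,0],[0,0,0],[0,0,0],[0,0,0]]}' 1
```

```text
t: 21.15
tcp_pos: [638.7, -290.1, 60.6]
orientation: [[0.0, 1.0, -0.001], [1.0, -0.0, 0.001], [0.001, -0.001, -1.0]]
wrist_force: [0.0, -0.3, -2.8]
width: 15.0
```

```bash
python3 -m handwheel '{"translation":[[2,0.1,0],[4,0.1,0],[6,0.1,0],[8,0.1,0],[10,0.1,0],[12,0.1,0],[14,0.1,0],[16,0.1,0],[16.3,0.1,0],[16.3,0.1,0]],"twist":[[0,0,0],[0,0,0],[0,0,0],[0,0,0],[0,0,0],[0,0,0],[0,0,0],[0,0,0],[0,0,0],[0,0,0]]}' 1;python3 -m handwheel '{"translation":[[0,0,0.2],[0,0,0.3],[0,0,0.3]],"twist":[[0,0,0],[0,0,0],[0,0,0]]}' 1
```

```text
t: 22.4
tcp_pos: [640.6, -127.4, 61.3]
orientation: [[0.0, 1.0, 0.0], [1.0, -0.0, -0.0], [-0.0, 0.0, -1.0]]
wrist_force: [-0.0, 0.3, -1.8]
width: 15.2
t: 22.78
tcp_pos: [640.4, -127.9, 58.2]
orientation: [[0.001, 1.0, -0.0], [1.0, -0.001, 0.0], [0.0, -0.0, -1.0]]
wrist_force: [-0.9, -0.5, -1.2]
width: 15.1
```

```bash
python3 -m handwheel '{"translation":[[0,0,0],[0,0,0],[0,0,0],[0,0,-3],[0,0,-7],[0,0,-10],[0,-4,-10],[3,-8,-10],[7,-12,-10],[11,-16,-10],[14.2,-19.1,-10],[14.2,-19.1,-10]],"twist":[[0,0,0],[0,0,0],[0,0,0],[0,0,0],[0,0,0],[0,0,0],[0,0,0],[0,0,0],[0,0,-2],[0,0,-4],[0,0,-5.4],[0,0,-5.4]]}' 0.35; python3 m.py 7
python3 - <<'E'
from h import *
im=np.load("pics/scene7.npz")["im"]; save("s7c.png",im,(205,120,465,320),3)
E
```

```text
t: 24.28
tcp_pos: [448.3, 16.3, 158.7]
orientation: [[-0.096, 0.995, 0.001], [0.995, 0.096, 0.0], [-0.0, 0.001, -1.0]]
wrist_force: [-0.1, 0.4, 0.5]
width: 55.5
top blue 100 [296. 131.] handle mid [ 638.3 -125.5   91.1] zmax 97.1
    plate fit [ 6.26975e+02 -1.24517e+02 -1.10000e-02] 11.44
top blue 116 [204. 191.] handle mid [472.9  24.6  91.4] zmax 96.2
    plate fit [4.73259e+02 2.60180e+01 8.80000e-02] 2.38
top orange 94 [430. 218.] handle mid [ 520.2 -426.    92.5] zmax 99.8
    plate fit [ 5.20919e+02 -4.27514e+02 -2.05000e-01] 4.98
scene blue 110 [321. 173.] handle mid [ 639.2 -128.8   90.5] zmax 95.0
    plate fit [ 6.26920e+02 -1.31984e+02  3.10000e-02] 12.03
scene blue 116 [232. 183.] handle mid [472.5  24.5  89.5] zmax 93.7
    plate fit [4.76026e+02 2.46910e+01 9.10000e-02] 4.1
scene orange 138 [404. 239.] handle mid [ 520.5 -429.    91.6] zmax 97.9
    plate fit [ 5.21335e+02 -4.28515e+02 -1.84000e-01] 6.31
```

View pics/s7c.png

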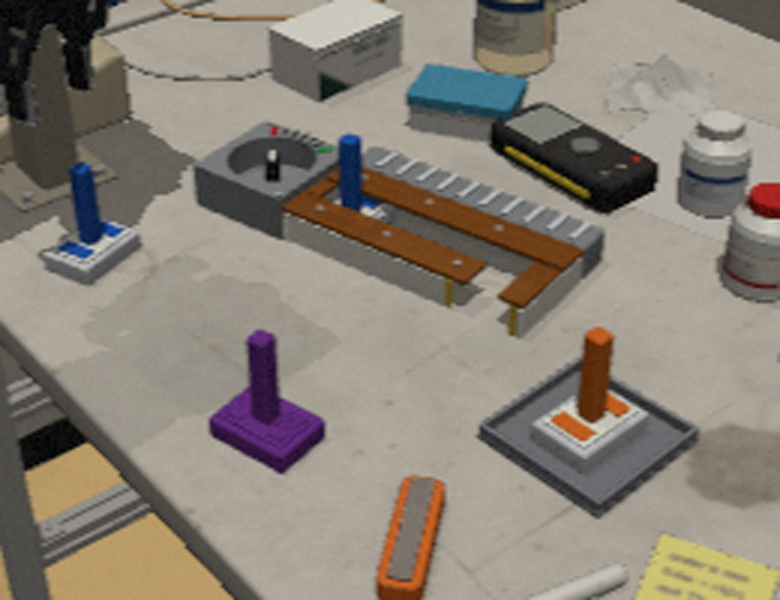

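Blue A has been knocked to about (474, 25); blue B stands in the tunnel at (350,175). Adjust and grasp.

```bash
python3 -m handwheel '{"translation":[[0.7,2.7,0],[0.7,2.7,0],[0.7,2.7,3],[0.7,2.7,6],[0.7,2.7,10],[0.7,2.7,10],[0.7,2.7,10]],"twist":[[0,0,0],[0,0,0],[0,0,0],[0,0,0],[0,0,0],[0,0,0],[0,0,0]]}' 0.35; python3 -m handwheel '{"translation":[[0,0,0],[0,0,0],[0,0,0],[0,0,0],[0,0,0]],"twist":[[0,0,0],[0,0,0],[0,0,0],[0,0,0],[0,0,0]]}' 1;
```

```text
t: 25.25
tcp_pos: [476.4, 23.6, 59.7]
orientation: [[-0.093, 0.996, 0.001], [0.996, 0.093, -0.0], [-0.0, 0.001, -1.0]]
wrist_force: [0.6, 0.3, 1.1]
width: 55.5
t: 25.88
tcp_pos: [476.1, 24.0, 59.0]
orientation: [[-0.094, 0.996, 0.001], [0.996, 0.094, -0.0], [-0.0, 0.001, -1.0]]
wrist_force: [-2.5, -0.5, 4.9]
width: 15.2
```

```bash
python3 -m handwheel '{"translation":[[0,0,-1],[0,0,-2],[-4,0,-2],[-8,-0.1,-2],[-12,-0.2,-2],[-16,-0.3,-2],[-20,-0.4,-2],[-24,-0.5,-2],[-28,-0.5,-2],[-31.5,-0.6,-2],[-31.5,-0.6,-2],[-31.5,-0.6,-2]],"twist":[[0,0,0],[0,0,0],[0,0,1],[0,0,2],[0,0,3],[0,0,4],[0,0,5.2],[0,0,5.2],[0,0,5.2],[0,0,5.2],[0,0,5.2],[0,0,5.2]]}' 1; python3 m.py 8 | grep -v plate; python3 p.py 8 499 -289 40; python3 - <<'E'
from h import *
im=np.load("pics/scene8.npz")["im"]; save("s8c.png",im,(205,120,465,320),3)
E
```

```text
t: 27.38
tcp_pos: [499.2, -289.5, 78.3]
orientation: [[-0.003, 1.0, -0.0], [1.0, 0.003, 0.001], [0.001, -0.0, -1.0]]
wrist_force: [-0.1, 0.3, -1.9]
width: 14.9
top blue 17 [295. 126.] handle mid [ 640.5 -123.2   93.1] zmax 96.9
top orange 101 [430. 217.] handle mid [ 520.3 -426.1   93.2] zmax 99.6
scene blue 107 [321. 173.] handle mid [ 638.  -128.8   90.3] zmax 95.4
scene blue 92 [342. 225.] handle mid [ 498.9 -298.3   92.7] zmax 99.9
scene orange 139 [403. 240.] handle mid [ 520.6 -429.3   91.9] zmax 98.3
(array([ 4.99657533e+02, -2.88904035e+02, -1.06662200e-02]), np.float64(8.53558517037773))
339 39.42269293556895 [ 461.85637743 -314.7933484    36.00253014] [ 534.20435335 -263.55217558   43.18245321] ((498.42657470703125, -288.94964599609375), (51.13063049316406, 72.10070037841797), 88.71963500976562)
```

View pics/s8c.png

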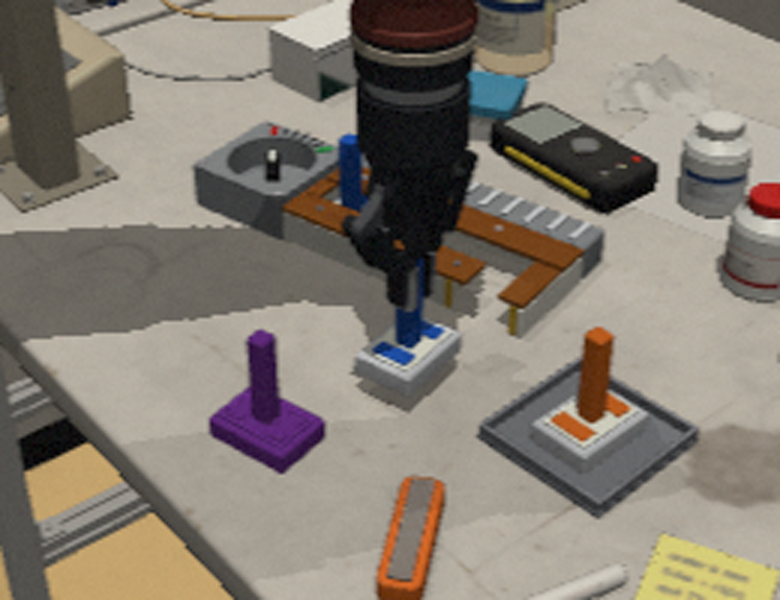

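Second blue is aligned at the mouth, (499,-289). Same slide in.

```bash
python3 -m handwheel '{"translation":[[0,0,0.8],[0,0,1.6],[0,2,1.6],[0,4,1.6],[0,6,1.6],[0,8,1.6],[0,10,1.6],[0,12,1.6],[0,14,1.6],[0,14,1.6],[0,14,1.6]],"twist":[[0,0,0],[0,0,0],[0,0,0],[0,0,0],[0,0,0],[0,0,0],[0,0,0],[0,0,0],[0,0,0],[0,0,0],[0,0,0]]}' 1; python3 -c "
from h import *
s=env.sense();print(s['tcp_pos'],s['orientation'][:2,0],s['wrist_force'])"
```

```text
t: 28.85
tcp_pos: [638.6, -289.3, 61.6]
orientation: [[-0.003, 1.0, -0.001], [1.0, 0.003, 0.001], [0.001, -0.001, -1.0]]
wrist_force: [0.0, 0.5, -2.6]
width: 14.9
[ 638.60367018 -289.29157746   61.56458712] [-0.00319187  0.99999468] [ 0.04066112  0.51313959 -2.59373301]
```

```bash
python3 -m handwheel '{"translation":[[2,0.1,0],[4,0.1,0],[6,0.1,0],[8,0.1,0],[9.9,0.1,0],[9.9,0.1,0],[9.9,0.1,0.2],[9.9,0.1,0.3],[9.9,0.1,0.3]],"twist":[[0,0,0],[0,0,0],[0,0,0],[0,0,0],[0,0,0],[0,0,0],[0,0,0],[0,0,0],[0,0,0]]}' 1; python3 -m handwheel '{"translation":[[0,0,0],[0,0,0],[0,0,0],[0,0,-3],[0,0,-7],[0,0,-10],[0,-4,-10],[0,-8,-10],[0,-12,-10],[0,-16,-10],[0,-16,-10]],"twist":[[0,0,0],[0,0,0],[0,0,0],[0,0,0],[0,0,0],[0,0,0],[0,0,0],[0,0,0],[0,0,0],[0,0,0],[0,0,0]]}' 0.35; python3 m.py 9 | grep -v plate; python3 - <<'E'
from h import *
im=np.load("pics/scene9.npz")["im"]; save("s9c.png",im,(205,120,465,320),3)
im=np.load("pics/top9.npz")["im"]; save("t9c.png",im,(190,60,450,260),3)
E
```

```text
t: 29.98
tcp_pos: [639.9, -191.2, 59.2]
orientation: [[-0.002, 1.0, -0.0], [1.0, 0.002, 0.0], [0.0, -0.0, -1.0]]
wrist_force: [0.4, -0.4, -2.1]
width: 15.0
t: 31.35
tcp_pos: [478.3, -191.0, 159.4]
orientation: [[-0.002, 1.0, -0.0], [1.0, 0.002, -0.0], [-0.0, -0.0, -1.0]]
wrist_force: [1.3, -0.6, 0.8]
width: 55.5
top orange 88 [429. 218.] handle mid [ 520.4 -426.1   92.6] zmax 99.8
scene blue 103 [321. 173.] handle mid [ 636.5 -127.7   89.8] zmax 93.9
scene blue 105 [342. 180.] handle mid [ 639.  -192.    90.1] zmax 95.1
scene orange 148 [404. 239.] handle mid [ 520.4 -429.1   91.8] zmax 98.1
```

View pics/s9c.png

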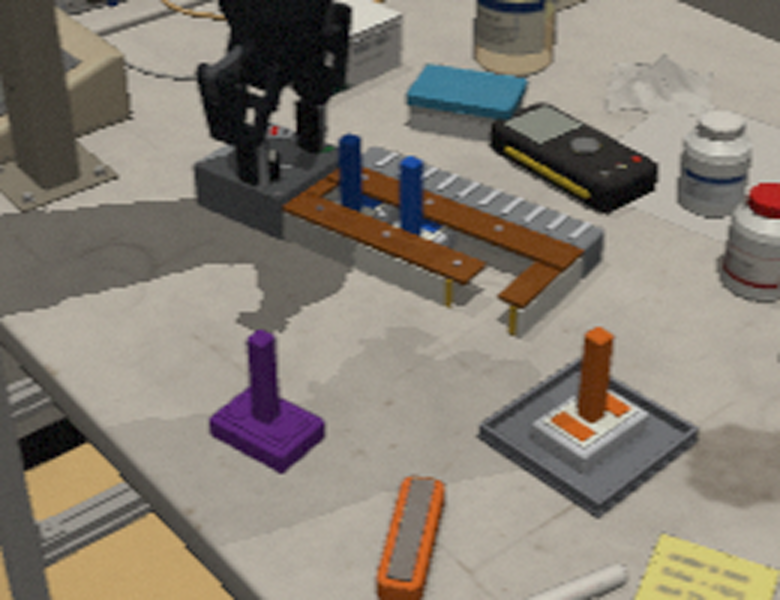

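View pics/t9c.png

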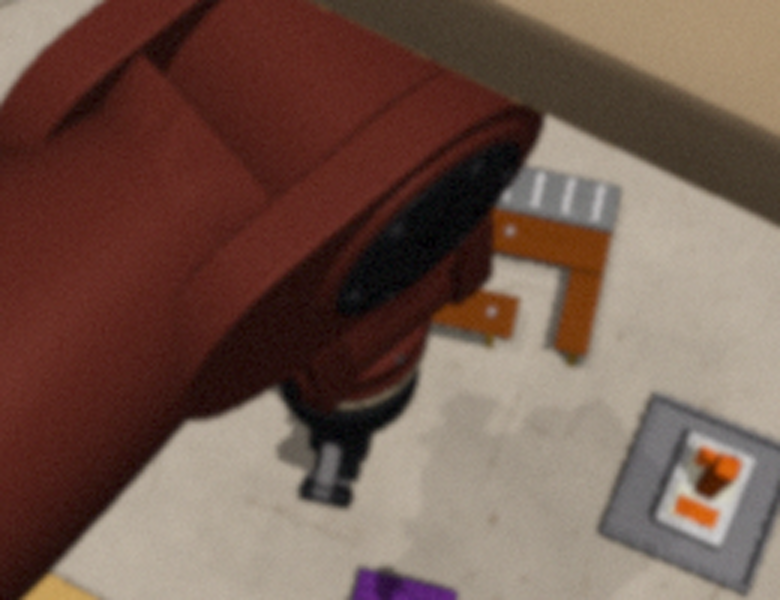

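Both blues are past the entry lane (hood y ≈ +59 and −5). Now back to the dial.

```bash
python3 -m handwheel '{"translation":[[0,0,0],[2,2,0],[4,4,0],[6,6,0],[8,8,0],[10,10,0],[12,12,0],[14,14,0],[15.3,16,0],[15.3,16,0],[15.3,16,0],[15.3,16,0]],"twist":[[0,0,-10.6],[0,0,-21.2],[0,0,-31.8],[0,0,-42.4],[0,0,-53],[0,0,-63.6],[0,0,-74.2],[0,0,-84.8],[0,0,-95.4],[0,0,-106],[0,0,-116.6],[0,0,-127.2]]}' 0.6; python3 -m handwheel '{"translation":[[0,0,5],[0,0,9],[0,0,9]],"twist":[[0,0,0],[0,0,0],[0,0,0]]}'; python3 - <<'E'
from h import *
s=env.sense(); o=s["orientation"]; print(s["tcp_pos"],np.arctan2(o[1,0],o[0,0])+np.pi,s["joint_pos"])
for n in("scene","top"):
    im,d=env.grab_frame(n); np.savez(f"pics/{n}10.npz",im=im,d=d)
    save(n+"10.png",im,(220,80,380,200),5)
E
```

```text
t: 32.95
tcp_pos: [640.6, -37.1, 158.9]
orientation: [[-0.791, -0.612, 0.0], [-0.612, 0.791, 0.0], [-0.0, 0.0, -1.0]]
wrist_force: [0.8, -0.4, 0.2]
width: 33.8
t: 33.33
tcp_pos: [637.7, -36.6, 65.5]
orientation: [[-0.794, -0.607, -0.006], [-0.607, 0.794, 0.002], [0.004, 0.005, -1.0]]
wrist_force: [-0.9, 0.2, 0.4]
width: 34.3
[637.68275628 -36.56103817  65.46390727] 0.6528410273903686 [-2.61690434e-01  2.63632110e-01 -2.72666513e-02  1.28624821e+00
  2.01282308e-04 -9.14522525e-01]
```

View pics/scene10.png

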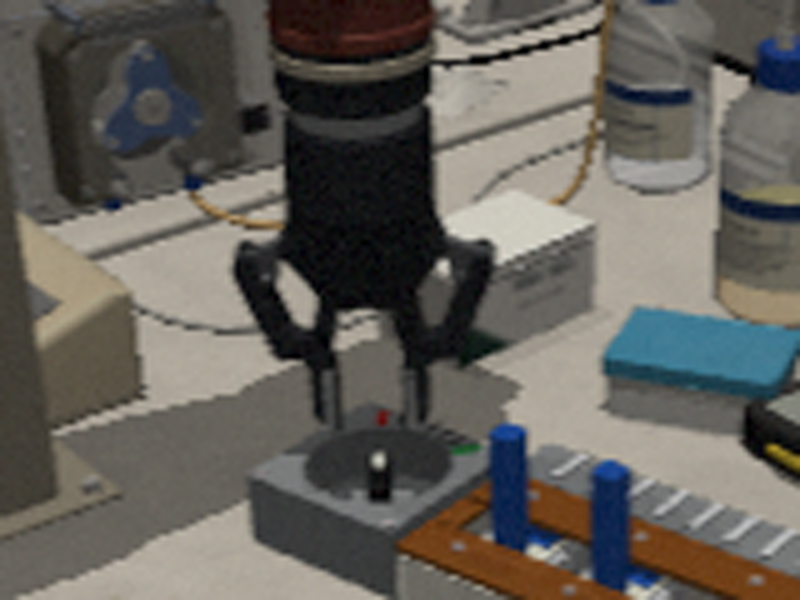

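View pics/top10.png

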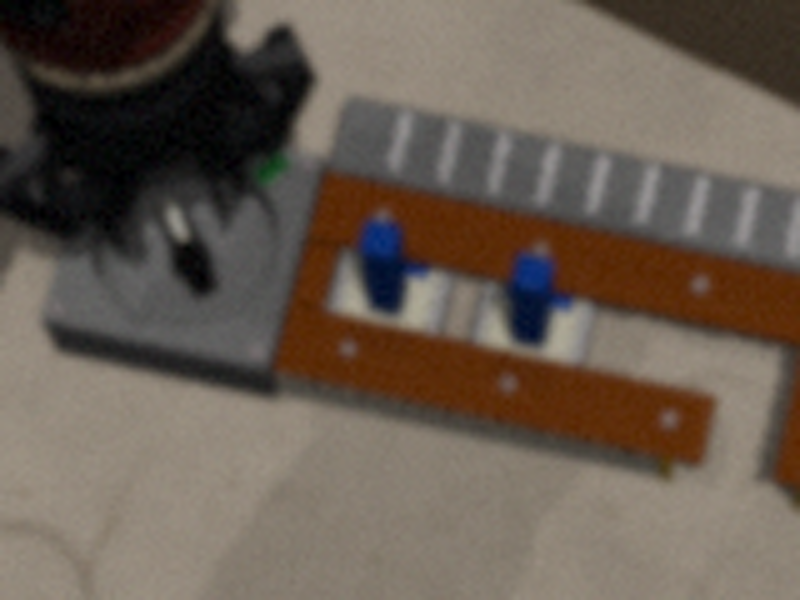

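```bash
python3 -m handwheel '{"translation":[[0.1,0,2],[0.1,0,4],[0.1,0,5.3],[0.1,0,5.3],[0.1,0,5.3]],"twist":[[0,0,0],[0,0,0],[0,0,0],[0,0,0],[0,0,0]]}' 0.6; python3 -m handwheel '{"translation":[[0,0,0],[0,0,0],[0,0,0],[0,0,0]],"twist":[[0,0,0],[0,0,0],[0,0,0],[0,0,0]]}' 1;python3 -c "
from h import *
s=env.sense();print(s['wrist_force'],s['wrist_torque'],np.arctan2(*s['orientation'][[1,0],0])+np.pi)"
```

```text
t: 34.05
tcp_pos: [639.1, -38.3, 16.8]
orientation: [[-0.795, -0.607, 0.001], [-0.607, 0.795, -0.0], [-0.0, -0.0, -1.0]]
wrist_force: [0.0, 0.1, 1.0]
width: 34.3
t: 34.55
tcp_pos: [638.7, -37.6, 17.4]
orientation: [[-0.794, -0.607, 0.0], [-0.607, 0.794, 0.001], [-0.001, 0.001, -1.0]]
wrist_force: [-4.6, 3.6, 5.7]
width: 10.7
[-4.60451206  3.60813792  5.72304031] [ 0.66761594  0.84836141 -0.09766333] 0.652672846844081
```

```bash
python3 -m handwheel '{"translation":[[0,0,0],[0,0,0],[0,0,0],[0,0,0],[0,0,0],[0,0,0],[0,0,0],[0,0,0],[0,0,0],[0,0,0],[0,0,0]],"twist":[[0,0,9],[0,0,18],[0,0,27],[0,0,36],[0,0,45],[0,0,54],[0,0,63],[0,0,70],[0,0,74.5],[0,0,74.5],[0,0,74.5]]}' 1;python3 -c "
from h import *
s=env.sense();print(s['wrist_force'],s['wrist_torque'],np.arctan2(*s['orientation'][[1,0],0])-np.pi)"
```

```text
t: 35.92
tcp_pos: [638.7, -35.8, 17.4]
orientation: [[-0.798, 0.602, 0.0], [0.602, 0.798, 0.004], [0.002, 0.003, -1.0]]
wrist_force: [-4.5, 11.1, 7.1]
width: 10.5
[-4.5405667  11.07765884  7.11651313] [ 2.28751452  0.84487598 -0.04342667] -0.6461393081139168
```

```bash
python3 -m handwheel '{"translation":[[0,0,0],[0,0,0],[0,0,0],[0,0,0],[0,0,-3],[0,0,-8],[0,0,-14],[0,0,-14]],"twist":[[0,0,0.3],[0,0,0.3],[0,0,0.3],[0,0,0.3],[0,0,0.3],[0,0,0.3],[0,0,0.3],[0,0,0.3]]}' 0.6; python3 -m handwheel '{"translation":[[6,-3,0],[12,-6,0],[18,-10,0],[18,-10,0]],"twist":[[0,0,0],[0,0,0],[0,0,0],[0,0,0]]}'; python3 m.py 11; python3 - <<'E'
from h import *
H=np.array([639.8,-186.6]);yaw=-.003
for n in("scene","top"):
    z=np.load(f"pics/{n}11.npz"); save(n+"11c.png",z["im"],(220,80,380,200),5)
    im=z["im"];d=z["d"]; W=world(n,d); W[d<=0]=1e6
    hx=W[...,:2]-np.array([H[0]-np.sin(yaw)*150,H[1]+150*np.cos(yaw)])
    m=(np.hypot(hx[...,0],hx[...,1])<33)&(W[...,2]>26)&(W[...,2]<48)
    p=hx[m]; u,s,vt=np.linalg.svd(p-p.mean(0)); v=vt[0]*np.sign(vt[0][0])
    print(n,"dial",m.sum(),p.mean(0),s/np.sqrt(len(p)),np.arctan2(v[1],v[0]))
E
```

```text
t: 36.92
tcp_pos: [641.8, -39.1, 162.6]
orientation: [[-0.794, 0.608, 0.009], [0.608, 0.794, -0.002], [-0.009, 0.004, -1.0]]
wrist_force: [-0.6, 0.4, 0.3]
width: 34.2
t: 37.42
tcp_pos: [432.3, -7.6, 155.2]
orientation: [[-0.794, 0.608, -0.001], [0.608, 0.794, 0.0], [0.001, -0.0, -1.0]]
wrist_force: [0.9, 0.6, 0.9]
width: 34.1
top blue 96 [296. 131.] handle mid [ 638.1 -125.7   90.2] zmax 95.3
    plate fit [ 6.26321e+02 -1.24868e+02  3.00000e-03] 12.05
top blue 97 [326. 138.] handle mid [ 637.7 -188.7   91.8] zmax 97.6
    plate fit [ 6.26198e+02 -1.89421e+02  1.90000e-02] 11.03
top orange 99 [430. 217.] handle mid [ 520.8 -426.    93.1] zmax 99.6
    plate fit [ 5.21341e+02 -4.27399e+02 -2.04000e-01] 4.99
scene blue 108 [321. 173.] handle mid [ 640.5 -128.1   89.8] zmax 94.4
    plate fit [ 645.043 -125.614    1.605] 12.38
scene blue 107 [342. 181.] handle mid [ 637.8 -192.1   90. ] zmax 94.5
    plate fit [ 6.28129e+02 -1.92360e+02  6.40000e-02] 11.48
scene orange 146 [404. 240.] handle mid [ 519.8 -429.3   91.6] zmax 98.1
    plate fit [ 5.22032e+02 -4.28977e+02 -1.99000e-01] 6.3
scene dial 86 [-2.77362983 -3.32955211] [10.93294995  3.50609826] -0.6514772924114225
top dial 123 [-2.93569012 -1.10362838] [10.81916262  3.55160704] -0.6559304767895079
```

View pics/scene11c.png

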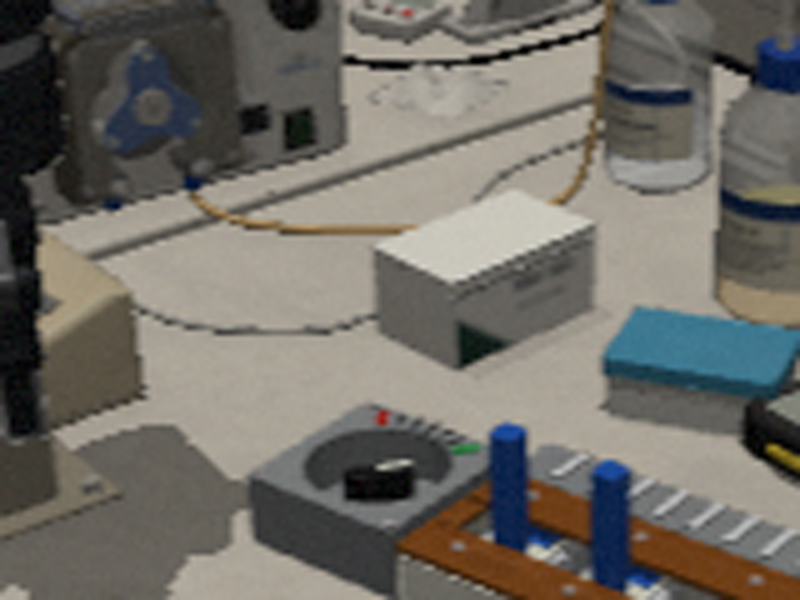

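View pics/top11c.png

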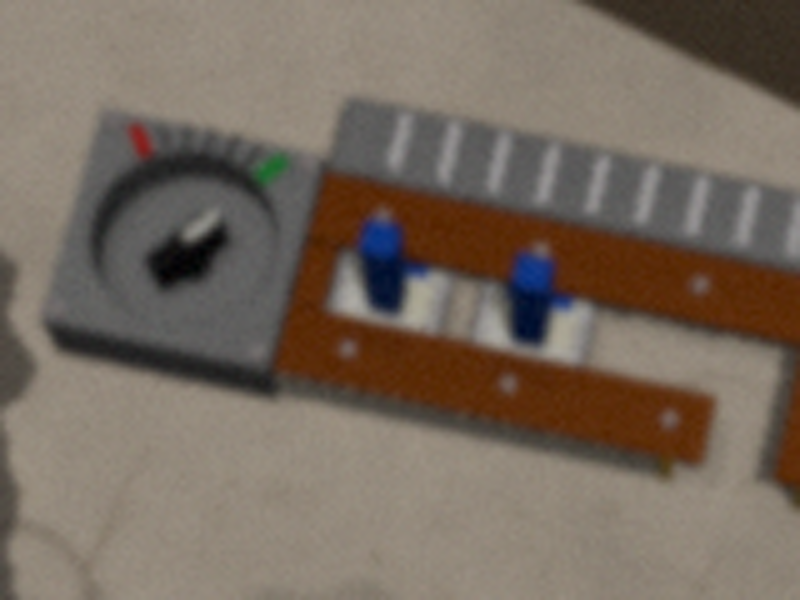

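The pointer is aimed at the green mark (top crop (270,165)), both blues stand past the lane, and the gripper is clear. Handing in.

```bash
python3 -c "
from bench import env
print(env.job_done(), env.sense()['t'])"
```

```text
the job is handed in; nothing more can be done
the job is handed in; nothing more can be done
```

The changeover is done in the order asked and handed in after about 37 s of robot time; no verdict was reported.

- **Dial down:** I turned it against its stop at the red mark. The wrist torque rose to about 1.3 N m there, and the tool stood about 0.65 rad from the hood's x.
- **Orange carrier:** I brought it out through the mouth and stood it upright in the tray. Its handle and plate measure within about 2 mm of the tray middle.
- **Blue carriers:** two were present. One was knocked aside by about 27 mm during the run, so I measured it again before gripping it. They now stand at about hood y = +59 and −4 mm, where −45 mm or more counts as past the entry lane.
- **Dial up:** the cameras read the pointer at −0.651 and −0.656 rad. The green mark should be at about −0.653, counting the tunnel's slight yaw.
- **Look-alike:** I left the purple carrier alone.

**Checks that disagreed:** the plate fit does not work for carriers under the roof, so the blue positions come from their handles alone. The two cameras differ there by up to about 3 mm. The measured dial centre also differed by 1 to 2 mm from where the grip settled, which gave small side forces of up to 11 N while turning.

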